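Stack the pivot of the plaster-running jig

ROBOT

A 7-joint arm with a two-finger parallel gripper is mounted at the origin on the work surface. World frame = base frame: x ahead of the robot, y to its left, z up, the work surface at z = 0. Lengths are in m, angles in rad, forces in N, time in s.
With the tool pointing down it reaches from about 0.35 to 0.9 m from the base axis. Payload 8.1 kg.
Tool frame: the origin (TCP) lies at the very end of the fingers, on their centre line; the grasp point (between the pads) lies 19 mm behind it; z points along the fingers, y is the line along which they close (so a half turn about z gives the same grasp; the last joint's range is limited). The gripper opens to 92 mm and grips with 3 to 60 N. Pads are 19 mm wide; open, the fingers measure 130 mm over their backs; the gripper's body (75 mm by 190 mm) begins 47 mm behind the grasp point.
Start: joints at [-1.338, 0.434, 0.025, 1.573, -0.012, 1.134, -0.075], TCP at [0.206, 0.59, 0.227] pointing down, gripper open.
Joint ranges: [-2.62, 2.62], [-0.44, 2.09], [-1.27, 1.32], [0.08, 2.57], [-1.32, 4.46], [0.12, 2], [-2.74, 2.74]. Speed limits (rad/s): [2.22, 2.22, 3.01, 3.01, 3.14, 3.14, 3.14].

INTERFACE

Orientations are given as a unit quaternion [w, x, y, z].
In Python, from rig import robot gives the robot as it stands. The module is installed in compiled form; this text tells all that it offers.
- The arm moves only by the shell command python3 -m creep FILE [FORCE], which reads ROWS from the file FILE. ROWS is a JSON list of rows, 1 to 8 of them, each an object with the fields x, y, z (the shift in normalised numbers (1 is 0.75 m)), rx, ry, rz (a rotation vector in a scale on which 1.0 is 180 degrees), finger_gap (the finger opening in m); a field left out counts as zero (the opening has to be given); each row is the pose to reach, as a shift and turn from the pose commanded when the command began, along the tool's axes at that moment; what a row does not reach only later rows make up. A row lasts 1/12 s, in which the tool goes at most 0.0417 m and 0.125 rad, less where a joint would pass 70% of its speed; a pose out of reach is approached as far as the arm can. The fingers move at their own pace and stop on an object; FORCE is the grip in N (left out, the last holds). Time passes only in rows, so rows that do not move let the fingers close. It prints the time, the measured TCP pose, the force, the opening and the grip force at its end. No shift or turn number may pass 1 either way. Input that does not fit is refused with a message, and nothing moves.
- robot.state(): the state, without advancing time (a new reading comes with each control period).
- robot.snapshot(name): name is "scene" or "top" or "wrist"; returns a dict with "color" (480x640x3 uint8, blue, green, red), "range_z" (480x640 float32, m along the optical axis (not along the pixel's ray), 0 where there is no reading), "fx", "fy", "cx", "cy" (pixels), "R" (3x3) and "t" (3): a world point X has camera coordinates R X + t. Camera axes: x right, y down, z forward; pixel columns grow to the right and rows downward; lengths in m; the calibration is good to about 2 mm. The wrist camera is an equidistant fisheye: a pixel r from the principal point sees the ray r / f radians off the axis. A picture is of the moment at which its call begins.
- robot.job_done(): hands the job in; it is judged then, once.
Trained networks look in a picture, given as the dict that the camera call returned (one of the last four; its "shot" number tells which), for a name from the list of things; names that differ only in an ending like _2 or _b are one class to them, and where a whole thing is asked for, a point or a joint stands for the part that bears it (a point fixed in the world has none). Each returns a list of dicts, best first, with "conf" (0 to 1); they miss things now and then, are a little off and sometimes report something else, mostly with a low value. They report only what shows in the picture. A call takes as long as a camera call. They do not tell look-alikes from the thing itself.
- robot.masks_of(picture, name): "pixels" (480x640 bool, what is visible of it) and "rect" ([left, top, width, height] in pixels, round what is visible of it).
The state is a dict: "time": time; "joint_positions": joint angles; "qvel": joint speeds; "joint_torque": joint torques, N m; "position": TCP position; "tool_rot": TCP orientation; "ft_force": force on the tool from outside, world axes, zero at the start; "ft_torque": the same for the moment, N m; "gripper_width": finger opening in m; "grasp_force": force on a finger pad.
Only numpy, scipy, OpenCV 4.12 (cv2) and the standard library are available. Lean on these libraries where they do the work, as an engineer would, in place of code of your own. Each camera call takes 0.05 s, during which the arm holds its last target. There are 200 camera calls.

TASK

Build up the pivot of the plaster-running jig: thread first the aluminium spacer, then the red washer, then the brass bushing (flange down) onto the upright pin of the green plate, lowering each by hand fully home and letting go of it before you fetch the next. Be gentle: feel your way over the pin, never press with more than 25 N and never let a part drop down the pin; leave everything else on the bench where it is.

Things in the scene. Friction and masses are not known exactly. Their poses are not given: they have to be found in the camera images.
- plate: fixed square green steel pivot plate flat on the bench, 120 x 120 x 14 mm, origin at the centre of its UNDERSIDE (top 14 mm above it), z up. A rigid vertical steel pin stands on it: 16 mm in diameter, 56 mm tall above the plate's top; its topmost 10 mm is a cone narrowing from 16 mm to a flat 8 mm nose. Keep every contact with pin, plate and stack under 25 N
- centre (a point): point over the plate's centre at the height of the pin's nose (56 mm above the plate's top). NOT the pin: the pin's axis is exactly 9 mm to one side of this point, on a locked eccentric disc, in a direction that differs each time, is unrelated to the plate's yaw and is not measured: see it or find it by feel. On the cone, the pin pushes a held part sideways towards the pin's axis
- spacer: bare aluminium tube-like spacer, OD 44, hole 18, height 20 mm, about 70 g, upright, origin at the centre of its underside, z along the hole; loose on the bench. First on the pin, resting on the plate
- washer: red flat washer, OD 52, hole 18, height 8 mm, about 30 g, origin at the centre of its underside, z along the hole; lying loose on the bench. Second, resting on the spacer
- bushing: brass bushing, total height 20 mm, hole 18: lowest 6 mm is a flange of OD 48, above it a sleeve of OD 34 mm; about 90 g; loose, flange down; origin at the centre of its underside, z along the hole. Third, flange down on the washer; the pin's nose then stands 8 mm above it
- seal: flat black rubber-coloured ring, OD 68, ID 48, height 8; a bystander that does NOT belong on the pin; origin at the centre of its underside
- nut: dark steel hexagon, 36 across corners, 15 high, no real hole; bystander; origin at the centre of its underside
- mould: white plaster mould half, block 85 x 200 x 45 high with a clay-red face; bystander; origin at the centre of its underside, 200 side along its y
- brush: small brush with an orange handle, lying along its own x axis, handle to -x; bystander; origin in the middle of its length, on the bench
- spatula: steel spatula with an orange handle, lying along its own x axis, handle to -x; bystander; origin near the middle of its length, on the bench
- jar: glass jar with white lid, 64 across, 90 high; bystander; origin at the centre of its underside
Not all that is in view belongs to the job. What is meant by the washer is not pink or turquoise, and is the smaller of those in its own colour.

How it is judged:
On the way, in this order (a step that is already met when the one before it is completed fails the run):
1. the spacer is threaded on the pin, flat on the plate and released, before the other two are brought to the pin (z of spacer in the frame of plate between 0.012 and 0.016 m and horizontal distance between spacer and plate below 0.013 m and angle between spacer's own z axis and vertical below 0.08 rad and contact force between the fingers and spacer below 0.3 N and horizontal distance between each of washer, bushing and plate above 0.05 m), for 0.2 s.
2. the washer is threaded on the pin, flat on the spacer and released, the bushing not yet at the pin (z of washer in the frame of plate between 0.032 and 0.036 m and horizontal distance between washer and plate below 0.013 m and angle between washer's own z axis and vertical below 0.08 rad and contact force between the fingers and washer below 0.3 N and horizontal distance between bushing and plate above 0.05 m), for 0.2 s.
3. the bushing is threaded on the pin, flange down on the washer, and released (z of bushing in the frame of plate between 0.04 and 0.044 m and horizontal distance between bushing and plate below 0.013 m and angle between bushing's own z axis and vertical below 0.08 rad and contact force between the fingers and bushing below 0.3 N), for 0.2 s.
At the end, for the whole second after the job is handed in: All three on the pin, released and at rest (under 0.02 m/s): spacer on plate, washer on spacer, bushing flange-down on washer, each within 2 mm of its home height (underside 0, 20, 28 mm above the plate top), 13 mm of the plate centre sideways, and level within 0.08 rad (all of step 3 and z of spacer in the frame of plate between 0.012 and 0.016 m and horizontal distance between each of spacer, washer and plate below 0.013 m and angle between each of spacer, washer's own z axis and vertical below 0.08 rad and contact force between the fingers and spacer below 0.3 N and z of washer in the frame of plate between 0.032 and 0.036 m and contact force between the fingers and washer below 0.3 N and linear speed of each of spacer, washer, bushing below 0.02 m/s); the robot touches nothing.
It fails at once if a part, the pin, the plate or the stack is pressed with more than 25 N (contact force between plate and spacer above 25 N or contact force between any of plate, spacer and washer above 25 N or contact force between any of plate, washer and bushing above 25 N or contact force between any of the arm, the fingers and plate above 25 N).
It fails at once if a part is let drop along the pin (faster than 0.4 m/s while on it) ((horizontal distance between spacer and plate below 0.02 m and z of spacer in the frame of plate below 0.066 m and linear speed of spacer above 0.4 m/s) or (horizontal distance between washer and plate below 0.02 m and z of washer in the frame of plate below 0.066 m and linear speed of washer above 0.4 m/s) or (horizontal distance between bushing and plate below 0.02 m and z of bushing in the frame of plate below 0.066 m and linear speed of bushing above 0.4 m/s)).
It fails at once if a bystander is shifted by more than 30 mm (distance of any of seal, nut, mould, brush, spatula, jar from where it was at the start of the episode above 0.03 m).
It also fails if it takes over 72 s, if anything falls off the work surface, if the arm or the gripper's body presses on something with over 40 N, if the wrist force passes 120 N, or if a joint passes its speed limit or range.

## Working session

There is one attempt and no reset: what is moved stays moved. The work goes in short steps, Python scripts to look and compute and a shell command to move; the robot and the scene stay as the last step left them, time stands still between calls to the robot, and variables do not carry over. Pictures are saved under pics/ and viewed, at most 10 in all, crops included, and the job is handed in when it is done.

```bash
mkdir -p pics; cat > h.py <<'E'
import numpy as np, cv2
from rig import robot
def save(p,n): cv2.imwrite('pics/'+n,p['color'])
def cloud(p):
    v,u=np.mgrid[:480,:640]; z=p['range_z'].astype(float)
    X=np.stack([(u-p['cx'])/p['fx']*z,(v-p['cy'])/p['fy']*z,z],-1)
    return (X-p['t'])@p['R']
E
python3 - <<'E'
from h import *
s=robot.state(); print(s['position'],s['tool_rot'],s['gripper_width'],s['ft_force'],s['time'])
for n in ('top','scene'):
    p=robot.snapshot(n); save(p,n+'0.png'); C=cloud(p)
    print(n,'cam at',-p['R'].T@p['t'])
    for o in ('plate','spacer','washer','bushing','seal','nut','mould','brush','spatula','jar'):
        for m in robot.masks_of(p,o)[:4]:
            k=m['pixels']&(p['range_z']>0)
            if m['conf']<.2 or k.sum()<5: continue
            P=C[k]; zt=np.percentile(P[:,2],90); T=P[abs(P[:,2]-zt)<.005]
            print(o,round(m['conf'],2),m['rect'],'top z',zt.round(4),'mid',((T.max(0)+T.min(0))/2)[:2].round(4),'ext',(T.max(0)-T.min(0))[:2].round(3),'bgr',p['color'][k].mean(0).round())
E
```

```text
[0.20583867 0.58961143 0.22594066] [-5.41623967e-05  1.67137555e-01  9.85933280e-01 -7.75385405e-04] 0.09189533924208818 [-0.94388609 -1.25264653  0.07617454] 0.0
top cam at [ 0.36748396 -0.01569133  1.05824543]
plate 0.71 [285.3, 233.1, 72.2, 70.7] top z 0.0168 mid [0.5039 0.0151] ext [0.156 0.157] bgr [62. 78. 44.]
spacer 0.71 [202.4, 283.6, 21.2, 20.8] top z 0.0225 mid [0.4458 0.2509] ext [0.043 0.042] bgr [121. 121. 116.]
washer 0.92 [442.0, 214.4, 23.8, 21.0] top z 0.0101 mid [ 0.5928 -0.276 ] ext [0.052 0.049] bgr [105.  88. 148.]
washer 0.87 [339.9, 319.2, 34.6, 38.6] top z 0.0139 mid [ 0.3542 -0.0578] ext [0.07  0.072] bgr [107. 110.  28.]
washer 0.82 [412.5, 302.6, 36.8, 34.4] top z 0.0131 mid [ 0.3834 -0.2151] ext [0.065 0.068] bgr [ 25.  29. 131.]
washer 0.79 [420.0, 258.8, 24.3, 24.4] top z 0.0103 mid [ 0.4929 -0.2234] ext [0.048 0.05 ] bgr [ 25.  29. 131.]
bushing 0.58 [221.9, 224.7, 19.8, 24.6] top z 0.0214 mid [0.5739 0.2102] ext [0.032 0.034] bgr [ 49.  97. 122.]
seal 0.63 [143.1, 239.7, 32.9, 33.1] top z 0.0107 mid [0.5339 0.3746] ext [0.066 0.067] bgr [27. 30. 29.]

[... 1575 characters left out ...]
ext [0.034 0.037] bgr [ 67. 138. 177.]
seal 0.43 [375.5, 183.5, 25.7, 14.7] top z 0.0082 mid [0.5353 0.3699] ext [0.062 0.065] bgr [71. 77. 78.]
nut 0.73 [300.4, 318.4, 12.6, 12.7] top z 0.0159 mid [ 0.6935 -0.2015] ext [0.031 0.033] bgr [71. 71. 71.]
mould 0.63 [334.2, 277.6, 71.3, 71.8] top z 0.0457 mid [ 0.7969 -0.0845] ext [0.088 0.199] bgr [142. 168. 205.]
brush 0.59 [162.2, 298.0, 67.3, 43.7] top z 0.0194 mid [ 0.4721 -0.3632] ext [0.2   0.048] bgr [134. 147. 156.]
spatula 0.98 [195.3, 346.9, 125.8, 44.6] top z 0.0175 mid [ 0.6316 -0.3909] ext [0.144 0.085] bgr [165. 183. 193.]
jar 0.81 [130.5, 267.3, 31.6, 36.8] top z 0.0899 mid [ 0.3351 -0.3982] ext [0.057 0.054] bgr [173. 177. 177.]
```

```bash
python3 - <<'E'
from h import *
for n in ('top','scene'):
    p=robot.snapshot(n); C=cloud(p)
    k=(C[...,2]>.03)&(C[...,2]<.09)&(abs(C[...,0]-.505)<.07)&(abs(C[...,1]-.012)<.07)
    P=C[k]; print(n,k.sum(),P.mean(0),P.max(0),P.min(0)); T=P[P[:,2]>.062]; print(len(T),T.mean(0))
    k=(abs(C[...,2]-.015)<.005)&(abs(C[...,0]-.505)<.085)&(abs(C[...,1]-.012)<.085)
    g=k&(p['color'][...,1]>1.2*p['color'][...,2].astype(float))
    P=C[g][:,:2].astype(np.float32); print('plate',cv2.minAreaRect(P))
    if n=='top': cv2.imwrite('pics/t1.png',cv2.resize(p['color'][200:330,180:460],None,fx=2.8,fy=2.8,interpolation=2))
E
```

```text
top 57 [0.51058463 0.01336233 0.06081284] [0.51838995 0.02043765 0.07132799] [0.50478367 0.00583286 0.03110091]
38 [0.51207091 0.01315916 0.06710098]
plate ((0.5036135911941528, 0.014609098434448242), (0.1199304386973381, 0.11885709315538406), 62.03740310668945)
scene 62 [0.51497217 0.00755748 0.05135405] [0.5205381  0.01597941 0.06923749] [0.50539136 0.00126339 0.03088004]
17 [0.51389942 0.01012836 0.06561046]
plate ((0.5041001439094543, 0.011314615607261658), (0.11996845155954361, 0.12422028928995132), 61.62101745605469)
```

View pics/t1.png

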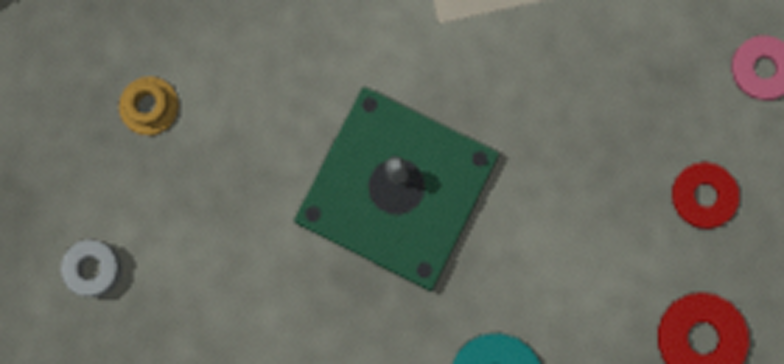

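The top view shows the spacer at crop (90,267), the bushing at (150,105), the pin at about (395,170) on the dark disc at (397,187), and the small red washer at (706,195). The larger red, pink and turquoise rings are decoys. Next I move over the spacer and square the tool to the world axes.

Units first: shifts go in shares of 0.75 m and turns go in shares of 180 degrees. So -0.27 m / 0.75 = -0.36, -0.12 m / 0.75 = -0.16, -0.336 rad / 3.1416 = -0.107.

```bash
echo '[{"x": -0.0533, "y": -0.04, "z": 0.0133, "rz": -0.0382, "finger_gap": 0.092}, {"x": -0.1067, "y": -0.08, "z": 0.0267, "rz": -0.0764, "finger_gap": 0.092}, {"x": -0.16, "y": -0.116, "z": 0.04, "rz": -0.107, "finger_gap": 0.092}, {"x": -0.2, "y": -0.1467, "z": 0.0533, "rz": -0.107, "finger_gap": 0.092}, {"x": -0.24, "y": -0.1733, "z": 0.0667, "rz": -0.107, "finger_gap": 0.092}, {"x": -0.28, "y": -0.2, "z": 0.08, "rz": -0.107, "finger_gap": 0.092}, {"x": -0.32, "y": -0.2267, "z": 0.0933, "rz": -0.107, "finger_gap": 0.092}, {"x": -0.36, "y": -0.26, "z": 0.1067, "rz": -0.107, "finger_gap": 0.092}]' > path.dat && python3 -m creep path.dat 20; python3 - <<'E'
from h import *
s=robot.state(); print(s['position'],s['tool_rot'])
E
```

```text
time: 1.87
position: [0.393, 0.3234, 0.149]
tool_rot: [0.0, -0.0, 1.0, 0.0]
ft_force: [0.7, 0.7, 0.3]
gripper_width: 0.0921
grasp_force: 0.0
[0.39302428 0.32339112 0.14895837] [ 4.69688290e-04 -7.33250738e-05  9.99999795e-01  4.29202634e-04]
```

To row units: -0.075 m / 0.75 = -0.1, -0.054 m / 0.75 = -0.072.

```bash
echo '[{"x": -0.04, "y": -0.0507, "z": 0.0267, "finger_gap": 0.092}, {"x": -0.072, "y": -0.1, "z": 0.04, "finger_gap": 0.092}, {"x": -0.072, "y": -0.1, "z": 0.04, "finger_gap": 0.092}, {"x": -0.072, "y": -0.1, "z": 0.04, "finger_gap": 0.092}]' > path.dat && python3 -m creep path.dat 20; cat >> h.py <<'E'
def hit(p,uv,z):
    "world points at height z seen by wrist fisheye pixels"
    uv=np.atleast_2d(uv).astype(float); a=(uv[:,0]-p['cx'])/p['fx']; b=(uv[:,1]-p['cy'])/p['fy']
    r=np.hypot(a,b)+1e-12; d=np.stack([a/r*np.sin(r),b/r*np.sin(r),np.cos(r)],-1)@p['R']
    c=-p['R'].T@p['t']; return c+d*((z-c[2])/d[:,2])[:,None]
def wcloud(p):
    v,u=np.mgrid[:480,:640]; a=(u-p['cx'])/p['fx']; b=(v-p['cy'])/p['fy']; r=np.hypot(a,b)+1e-12
    z=p['range_z'].astype(float); t=np.where(r<1.45,np.tan(np.minimum(r,1.45)),0)
    return (np.stack([a/r*t*z,b/r*t*z,z],-1)-p['t'])@p['R']
def look(o,z,tag):
    p=robot.snapshot('wrist'); save(p,tag+'.png'); W=wcloud(p)
    print('cam',(-p['R'].T@p['t']).round(4),'tcp',robot.state()['position'].round(4))
    for m in robot.masks_of(p,o)[:3]:
        k=m['pixels']
        c=max(cv2.findContours(k.astype(np.uint8),0,1)[0],key=cv2.contourArea)[:,0]
        q=hit(p,c,z)[:,:2].astype(np.float32); (x,y),r=cv2.minEnclosingCircle(q)
        P=W[k&(p['range_z']>0)]; e=''
        if len(P)>9:
            zt=np.percentile(P[:,2],80); T=P[abs(P[:,2]-zt)<.003]; e=('depth top',zt.round(4),((T.max(0)+T.min(0))/2)[:2].round(4),(T.max(0)-T.min(0))[:2].round(3))
        print(o,round(m['conf'],2),m['rect'],'circle',round(x,4),round(y,4),round(2*r,4),*e)
E
python3 - <<'E'
from h import *
look('spacer',.02,'w1')
E
```

```text
time: 2.2
position: [0.4478, 0.2449, 0.1182]
tool_rot: [-0.0, 0.003, 1.0, -0.001]
ft_force: [-0.6, 0.1, 0.5]
gripper_width: 0.0918
grasp_force: 0.0
cam [0.3638 0.2459 0.2764] tcp [0.4467 0.2477 0.1188]
spacer 0.56 [289.1, 204.3, 60.1, 62.7] circle 0.4418 0.2522 0.0477 depth top 0.0206 [0.4437 0.2514] [0.044 0.042]
spacer 0.39 [250.8, 376.9, 52.9, 19.3] circle 0.5681 0.2124 0.0431 depth top 0.0203 [0.5766 0.2108] [0.025 0.033]
```

View pics/w1.png

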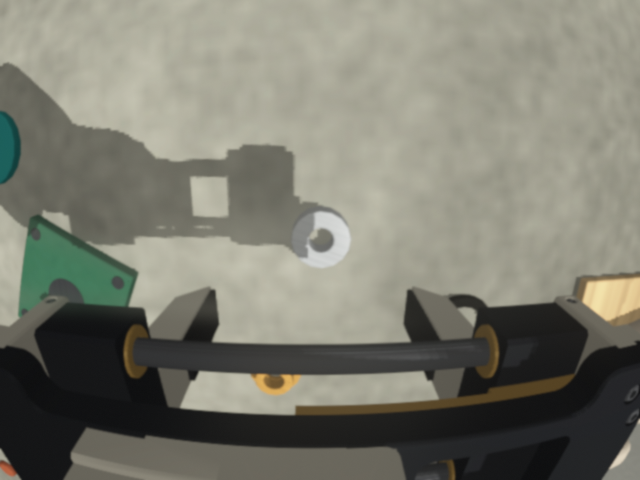

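The wrist view has the spacer at (321,238), between the jaws, and the bushing at (275,380) partly hidden. Its top measures 20.6 mm, and 20.7 to 22.5 mm from the fixed cameras. I descend and grip.

To row units: 0.115 m / 0.75 = 0.1533, 0.112 m / 0.75 = 0.1493.

```bash
echo '[{"x": 0.004, "y": 0.004, "z": 0.0467, "finger_gap": 0.092}, {"x": 0.004, "y": 0.004, "z": 0.0933, "finger_gap": 0.092}, {"x": 0.004, "y": 0.004, "z": 0.1333, "finger_gap": 0.092}, {"x": 0.004, "y": 0.004, "z": 0.1493, "finger_gap": 0.092}, {"x": 0.004, "y": 0.004, "z": 0.1533, "finger_gap": 0.092}, {"x": 0.004, "y": 0.004, "z": 0.1533, "finger_gap": 0.03}, {"x": 0.004, "y": 0.004, "z": 0.1533, "finger_gap": 0.03}, {"x": 0.004, "y": 0.004, "z": 0.1533, "finger_gap": 0.03}]' > path.dat && python3 -m creep path.dat 15;echo '[{"finger_gap": 0.03}, {"finger_gap": 0.03}, {"finger_gap": 0.03}, {"finger_gap": 0.03}]' > path.dat && python3 -m creep path.dat 15
```

```text
time: 2.97
position: [0.4434, 0.254, 0.0055]
tool_rot: [0.001, -0.0, 1.0, 0.001]
ft_force: [0.2, 0.8, -0.2]
gripper_width: 0.0762
grasp_force: 0.0
time: 3.3
position: [0.443, 0.2529, 0.0045]
tool_rot: [0.0, -0.0, 1.0, 0.0]
ft_force: [-0.3, -0.5, 0.6]
gripper_width: 0.0498
grasp_force: 0.0
```

To row units: -0.11 m / 0.75 = -0.1467, -0.08 m / 0.75 = -0.1067.

```bash
echo '[{"finger_gap": 0.03}, {"finger_gap": 0.03}, {"finger_gap": 0.03}, {"finger_gap": 0.03}]' > path.dat && python3 -m creep path.dat 15;echo '[{"z": -0.0133, "finger_gap": 0.03}, {"z": -0.0533, "finger_gap": 0.03}, {"z": -0.1067, "finger_gap": 0.03}, {"z": -0.1467, "finger_gap": 0.03}, {"z": -0.1467, "finger_gap": 0.03}]' > path.dat && python3 -m creep path.dat 15; python3 - <<'E'
from h import *
for i in range(4): s=robot.state(); print(s['position'],s['ft_force'],s['gripper_width'],s['grasp_force']); p=robot.snapshot('wrist')
save(p,'w2.png')
E
```

```text
time: 3.63
position: [0.4429, 0.2527, 0.0043]
tool_rot: [0.0, 0.0, 1.0, 0.0]
ft_force: [-0.7, -1.7, 5.0]
gripper_width: 0.0428
grasp_force: 15.0
time: 4.05
position: [0.4455, 0.2546, 0.1201]
tool_rot: [0.004, 0.0, 1.0, 0.003]
ft_force: [1.3, 0.3, -0.9]
gripper_width: 0.0427
grasp_force: 15.0
[0.44550268 0.2545982  0.12010281] [ 1.27678936  0.30746616 -0.91736584] 0.04271801538599269 14.999938532710075
[0.44453113 0.25402034 0.11762203] [ 0.45303362  0.71414556 -1.38064378] 0.042843552753529114 14.999994928948581
[0.44337531 0.25328748 0.1157238 ] [-1.35805129 -0.06482387 -0.97879967] 0.04329184448342589 14.999979513231665
[0.44254057 0.25269297 0.11441783] [ 0.60209989 -0.7860537  -1.67002115] 0.0425377455946827 14.99987585702911
```

View pics/w2.png

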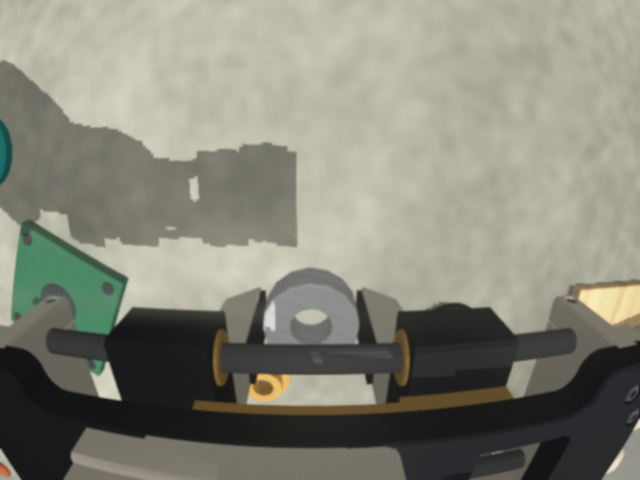

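The spacer is held square, its bore at pixel (311,322). I carry it past the pin so the wrist camera can see the nose.

To row units: -0.241 m / 0.75 = -0.3213, -0.16 m / 0.75 = -0.2133.

```bash
echo '[{"x": -0.0133, "y": -0.0267, "z": -0.04, "finger_gap": 0.03}, {"x": -0.04, "y": -0.0667, "z": -0.06, "finger_gap": 0.03}, {"x": -0.064, "y": -0.12, "z": -0.06, "finger_gap": 0.03}, {"x": -0.088, "y": -0.1667, "z": -0.06, "finger_gap": 0.03}, {"x": -0.1133, "y": -0.2133, "z": -0.06, "finger_gap": 0.03}, {"x": -0.14, "y": -0.264, "z": -0.06, "finger_gap": 0.03}, {"x": -0.1627, "y": -0.3067, "z": -0.06, "finger_gap": 0.03}, {"x": -0.17, "y": -0.3213, "z": -0.06, "finger_gap": 0.03}]' > path.dat && python3 -m creep path.dat 15;echo '[{"finger_gap": 0.03}, {"finger_gap": 0.03}, {"finger_gap": 0.03}]' > path.dat && python3 -m creep path.dat 15; cat >> h.py <<'E'
def pin(p):
    W=wcloud(p); k=(W[...,2]>.055)&(W[...,2]<.085)&(np.hypot(W[...,0]-.512,W[...,1]-.012)<.03)&(p['range_z']>0)
    P=W[k]; zt=np.percentile(P[:,2],90); T=P[P[:,2]>.062]
    print('pin n',len(P),'zmax',P[:,2].max().round(4),'T',len(T),((T.max(0)+T.min(0))/2).round(4),T.min(0).round(4),T.max(0).round(4))
    v,u=np.nonzero(k); print('px',u.min(),u.max(),v.min(),v.max())
def held(p,name='spacer'):
    W=wcloud(p); s=robot.state()['position']
    for m in robot.masks_of(p,name)[:3]:
        k=m['pixels']&(p['range_z']>0); P=W[k]
        if len(P)<20: continue
        P=P[np.linalg.norm(P-s,axis=1)<.06]
        if len(P)<20: continue
        print(name,round(m['conf'],2),'rel tcp min',(P.min(0)-s).round(4),'max',(P.max(0)-s).round(4))
E
python3 - <<'E'
from h import *
p=robot.snapshot('wrist'); save(p,'w3.png'); s=robot.state(); print(s['position'],s['ft_force']); pin(p); held(p)
c=p['color'][100:400,120:520]; cv2.imwrite('pics/w3c.png',cv2.resize(c,None,fx=2,fy=2))
E
```

```text
time: 4.92
position: [0.5714, 0.0047, 0.1576]
tool_rot: [-0.001, 0.003, 1.0, -0.002]
ft_force: [0.4, -0.0, 0.1]
gripper_width: 0.0429
grasp_force: 15.0
time: 5.17
position: [0.5692, 0.0132, 0.1579]
tool_rot: [-0.001, -0.001, 1.0, 0.0]
ft_force: [0.3, 0.9, -1.8]
gripper_width: 0.0426
grasp_force: 15.0
[0.56926037 0.01351143 0.15823447] [-1.32788577  0.4282044   0.8116509 ]
pin n 408 zmax 0.0718 T 338 [0.5118 0.0136 0.0669] [0.5045 0.0064 0.062 ] [0.5191 0.0208 0.0718]
px 300 322 154 177
spacer 0.6 rel tcp min [-0.0213 -0.0214 -0.005 ] max [0.0111 0.0211 0.0175]
```

View pics/w3c.png

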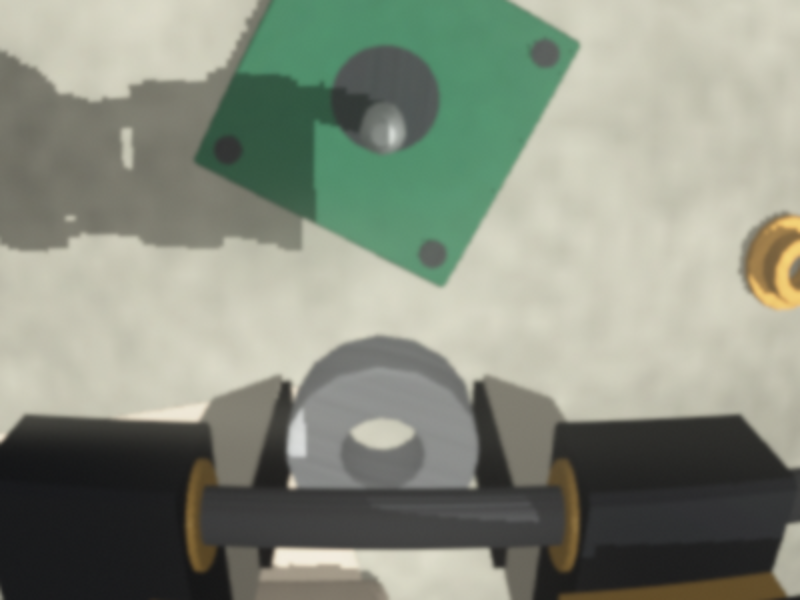

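The pin nose is at full-frame pixel (312,165), about (0.512, 0.0136). The spacer is centred in the fingers to within 1 mm. I move above the nose.

```bash
echo '[{"x": 0.04, "z": 0.0267, "finger_gap": 0.03}, {"x": 0.0667, "z": 0.06, "finger_gap": 0.03}, {"x": 0.0773, "z": 0.0867, "finger_gap": 0.03}, {"x": 0.0773, "z": 0.0933, "finger_gap": 0.03}, {"x": 0.0773, "z": 0.0933, "finger_gap": 0.03}, {"x": 0.0773, "z": 0.0933, "finger_gap": 0.03}, {"x": 0.0773, "z": 0.0933, "finger_gap": 0.03}]' > path.dat && python3 -m creep path.dat 15; python3 - <<'E'
from h import *
F=[]
for i in range(6): p=robot.snapshot('wrist'); s=robot.state(); F.append(s['ft_force']); print(s['position'].round(4))
print(np.mean(F,0),np.std(F,0))
E
```

```text
time: 5.85
position: [0.5142, 0.0123, 0.0904]
tool_rot: [0.001, -0.0, 1.0, 0.0]
ft_force: [-0.2, -0.1, -1.4]
gripper_width: 0.0423
grasp_force: 15.0
[0.5141 0.0121 0.0903]
[0.5138 0.012  0.0902]
[0.5135 0.0119 0.09  ]
[0.5132 0.0118 0.0898]
[0.5129 0.0118 0.0897]
[0.5127 0.0118 0.0895]
[-0.05832504 -0.24853861 -0.55267756] [0.50948341 0.32473059 0.6151392 ]
```

To row units: 0.018 m / 0.75 = 0.024, 0.0018 m / 0.75 = 0.0024.

```bash
echo '[{"x": 0.0013, "y": 0.0024, "z": 0.0053, "finger_gap": 0.03}, {"x": 0.0013, "y": 0.0024, "z": 0.0107, "finger_gap": 0.03}, {"x": 0.0013, "y": 0.0024, "z": 0.016, "finger_gap": 0.03}, {"x": 0.0013, "y": 0.0024, "z": 0.0187, "finger_gap": 0.03}, {"x": 0.0013, "y": 0.0024, "z": 0.0213, "finger_gap": 0.03}, {"x": 0.0013, "y": 0.0024, "z": 0.024, "finger_gap": 0.03}]' > path.dat && python3 -m creep path.dat 15;echo '[{"z": 0.0027, "finger_gap": 0.03}, {"z": 0.0053, "finger_gap": 0.03}, {"z": 0.008, "finger_gap": 0.03}, {"z": 0.008, "finger_gap": 0.03}]' > path.dat && python3 -m creep path.dat 15
```

```text
time: 6.65
position: [0.5112, 0.0135, 0.0708]
tool_rot: [-0.0, -0.0, 1.0, -0.0]
ft_force: [0.5, -0.1, -0.7]
gripper_width: 0.043
grasp_force: 15.0
time: 6.98
position: [0.5111, 0.0135, 0.0648]
tool_rot: [-0.0, -0.0, 1.0, -0.0]
ft_force: [-0.2, 0.2, -0.4]
gripper_width: 0.0426
grasp_force: 15.0
```

The spacer is over the cone with no side force, so I keep lowering it.

To row units: 0.012 m / 0.75 = 0.016, 0.009 m / 0.75 = 0.012.

```bash
echo '[{"z": 0.004, "finger_gap": 0.03}, {"z": 0.008, "finger_gap": 0.03}, {"z": 0.012, "finger_gap": 0.03}, {"z": 0.016, "finger_gap": 0.03}, {"z": 0.016, "finger_gap": 0.03}]' > path.dat && python3 -m creep path.dat 15;echo '[{"z": 0.0053, "finger_gap": 0.03}, {"z": 0.0107, "finger_gap": 0.03}, {"z": 0.016, "finger_gap": 0.03}, {"z": 0.0213, "finger_gap": 0.03}, {"z": 0.0267, "finger_gap": 0.03}, {"z": 0.032, "finger_gap": 0.03}, {"z": 0.0373, "finger_gap": 0.03}, {"z": 0.0373, "finger_gap": 0.03}]' > path.dat && python3 -m creep path.dat 15
```

```text
time: 7.4
position: [0.511, 0.0135, 0.0525]
tool_rot: [-0.0, -0.0, 1.0, -0.0]
ft_force: [-0.3, -0.0, -0.5]
gripper_width: 0.0428
grasp_force: 15.0
time: 8.07
position: [0.5111, 0.0136, 0.0243]
tool_rot: [-0.0, -0.0, 1.0, -0.0]
ft_force: [-1.8, -0.1, -0.3]
gripper_width: 0.0426
grasp_force: 15.0
```

To row units: 0.005 m / 0.75 = 0.0067, 0.004 m / 0.75 = 0.0053.

```bash
echo '[{"z": 0.0027, "finger_gap": 0.03}, {"z": 0.0053, "finger_gap": 0.03}, {"z": 0.0067, "finger_gap": 0.03}, {"z": 0.0067, "finger_gap": 0.03}]' > path.dat && python3 -m creep path.dat 15;echo '[{"z": 0.0007, "finger_gap": 0.03}, {"z": 0.0013, "finger_gap": 0.03}, {"z": 0.0013, "finger_gap": 0.03}]' > path.dat && python3 -m creep path.dat 15;
```

```text
time: 8.4
position: [0.5112, 0.0135, 0.0199]
tool_rot: [-0.0, -0.0, 1.0, -0.0]
ft_force: [-1.9, -1.2, -1.2]
gripper_width: 0.0427
grasp_force: 15.0
time: 8.65
position: [0.5112, 0.0135, 0.0191]
tool_rot: [-0.0, -0.0, 1.0, 0.0]
ft_force: [-2.5, -1.1, -1.0]
gripper_width: 0.0426
grasp_force: 15.0
```

To row units: 0.0006 m / 0.75 = 0.0008, 0.0005 m / 0.75 = 0.0007.

```bash
echo '[{"x": 0.0007, "z": 0.0004, "finger_gap": 0.03}, {"x": 0.0007, "z": 0.0008, "finger_gap": 0.03}, {"x": 0.0007, "z": 0.0008, "finger_gap": 0.03}]' > path.dat && python3 -m creep path.dat 15;echo '[{"z": 0.0004, "finger_gap": 0.03}, {"z": 0.0008, "finger_gap": 0.03}, {"z": 0.0008, "finger_gap": 0.03}]' > path.dat && python3 -m creep path.dat 15;echo '[{"z": 0.0005, "finger_gap": 0.03}, {"z": 0.0011, "finger_gap": 0.03}, {"z": 0.0011, "finger_gap": 0.03}]' > path.dat && python3 -m creep path.dat 15
```

```text
time: 8.9
position: [0.5111, 0.0136, 0.0186]
tool_rot: [0.0, -0.0, 1.0, 0.0]
ft_force: [-1.5, -1.2, -1.4]
gripper_width: 0.043
grasp_force: 15.0
time: 9.15
position: [0.5111, 0.0137, 0.0183]
tool_rot: [0.0, -0.0, 1.0, 0.0]
ft_force: [-3.0, -0.0, 5.6]
gripper_width: 0.0426
grasp_force: 15.0
time: 9.4
position: [0.5111, 0.0136, 0.0181]
tool_rot: [0.0, 0.0, 1.0, 0.0]
ft_force: [-4.8, -0.9, 14.8]
gripper_width: 0.0425
grasp_force: 15.0
```

Contact at the expected height, 14.8 N. I ease off, open and retreat.

To row units: -0.0014 m / 0.75 = -0.0019, -0.001 m / 0.75 = -0.0013.

```bash
echo '[{"z": -0.0013, "finger_gap": 0.03}, {"z": -0.0019, "finger_gap": 0.06}, {"z": -0.0019, "finger_gap": 0.07}, {"z": -0.0019, "finger_gap": 0.07}, {"z": -0.0019, "finger_gap": 0.07}, {"z": -0.0019, "finger_gap": 0.07}]' > path.dat && python3 -m creep path.dat 15; echo '[{"z": -0.0133, "finger_gap": 0.075}, {"z": -0.04, "finger_gap": 0.075}, {"z": -0.08, "finger_gap": 0.075}, {"z": -0.1333, "finger_gap": 0.092}, {"z": -0.1733, "finger_gap": 0.092}, {"z": -0.1733, "finger_gap": 0.092}]' > path.dat && python3 -m creep path.dat 15; python3 - <<'E'
from h import *
for n in ('top','scene'):
    p=robot.snapshot(n); C=cloud(p); 
    k=(C[...,2]>.025)&(C[...,2]<.045)&(np.hypot(C[...,0]-.512,C[...,1]-.012)<.04); P=C[k]
    if len(P): print(n,len(P),np.median(P[:,2]),(P.max(0)+P.min(0))/2,P.max(0)-P.min(0))
E
```

```text
time: 9.9
position: [0.5109, 0.0136, 0.0184]
tool_rot: [0.0, -0.0, 1.0, 0.0]
ft_force: [-0.0, -0.8, -0.1]
gripper_width: 0.0687
grasp_force: 0.0
time: 10.4
position: [0.5142, 0.0137, 0.155]
tool_rot: [0.005, 0.0, 1.0, 0.001]
ft_force: [0.9, 0.0, 0.3]
gripper_width: 0.0892
grasp_force: 0.0
scene 141 0.03222615737931866 [0.51234635 0.01030077 0.03496663] [0.04643247 0.04510281 0.01873435]
```

The scene camera has the spacer flat on the plate, its rim about 34 mm high. Next is the washer.

To row units: -0.2386 m / 0.75 = -0.3181, -0.12 m / 0.75 = -0.16.

```bash
echo '[{"x": 0.004, "y": -0.0533, "finger_gap": 0.092}, {"x": 0.008, "y": -0.1067, "finger_gap": 0.092}, {"x": 0.0133, "y": -0.16, "finger_gap": 0.092}, {"x": 0.0173, "y": -0.2133, "z": 0.0133, "finger_gap": 0.092}, {"x": 0.0213, "y": -0.2667, "z": 0.0267, "finger_gap": 0.092}, {"x": 0.0247, "y": -0.3067, "z": 0.0373, "finger_gap": 0.092}, {"x": 0.0247, "y": -0.3181, "z": 0.04, "finger_gap": 0.092}, {"x": 0.0247, "y": -0.3181, "z": 0.04, "finger_gap": 0.092}]' > path.dat && python3 -m creep path.dat 15;echo '[{"finger_gap": 0.092}, {"finger_gap": 0.092}, {"finger_gap": 0.092}]' > path.dat && python3 -m creep path.dat 15; python3 - <<'E'
from h import *
look('washer',.008,'w4')
print(robot.state()['position'])
E
```

```text
time: 11.17
position: [0.4902, -0.2279, 0.1168]
tool_rot: [-0.002, 0.003, 1.0, -0.0]
ft_force: [0.5, 0.2, -0.1]
gripper_width: 0.0916
grasp_force: 0.0
time: 11.42
position: [0.4928, -0.2228, 0.1185]
tool_rot: [0.0, -0.002, 1.0, 0.001]
ft_force: [0.1, 1.1, 0.7]
gripper_width: 0.092
grasp_force: 0.0
cam [ 0.4088 -0.2233  0.2767] tcp [ 0.4929 -0.2231  0.1187]
washer 0.97 [276.0, 207.1, 68.6, 63.3] circle 0.4908 -0.2247 0.0532 depth top 0.0087 [ 0.4914 -0.2244] [0.051 0.05 ]
washer 0.87 [477.4, 29.4, 79.9, 86.9] circle 0.3539 -0.0585 0.0773 depth top 0.012 [ 0.3537 -0.0587] [0.072 0.073]
washer 0.79 [220.1, 319.2, 60.1, 25.1] circle 0.5842 -0.2759 0.0495 depth top 0.0086 [ 0.576  -0.2764] [0.022 0.049]
[ 0.49284766 -0.22337348  0.11873599]
```

View pics/w4.png

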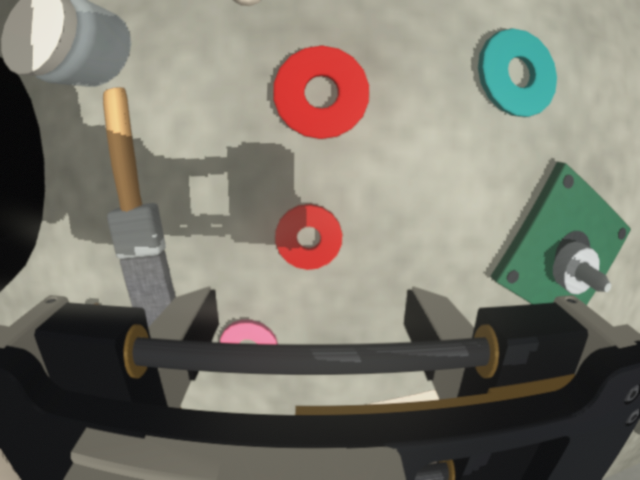

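The small red washer is at (309,237), with its top at about 9 mm in all three views. The spacer is visible seated on the pin at (580,270). I grasp the washer.

To row units: 0.1155 m / 0.75 = 0.154, 0.0015 m / 0.75 = 0.002.

```bash
echo '[{"x": 0.002, "y": -0.0013, "z": 0.0467, "finger_gap": 0.092}, {"x": 0.002, "y": -0.0013, "z": 0.0933, "finger_gap": 0.092}, {"x": 0.002, "y": -0.0013, "z": 0.1333, "finger_gap": 0.092}, {"x": 0.002, "y": -0.0013, "z": 0.1493, "finger_gap": 0.08}, {"x": 0.002, "y": -0.0013, "z": 0.154, "finger_gap": 0.07}, {"x": 0.002, "y": -0.0013, "z": 0.154, "finger_gap": 0.07}, {"x": 0.002, "y": -0.0013, "z": 0.154, "finger_gap": 0.04}, {"x": 0.002, "y": -0.0013, "z": 0.154, "finger_gap": 0.04}]' > path.dat && python3 -m creep path.dat 15;echo '[{"finger_gap": 0.04}, {"finger_gap": 0.04}, {"finger_gap": 0.04}, {"finger_gap": 0.04}, {"finger_gap": 0.04}]' > path.dat && python3 -m creep path.dat 15
```

```text
time: 12.18
position: [0.4919, -0.2262, 0.0043]
tool_rot: [0.001, -0.0, 1.0, -0.0]
ft_force: [-0.2, -0.0, -0.4]
gripper_width: 0.0633
grasp_force: 0.0
time: 12.6
position: [0.4917, -0.2262, 0.004]
tool_rot: [0.001, -0.0, 1.0, -0.0]
ft_force: [-0.5, 0.9, 7.1]
gripper_width: 0.051
grasp_force: 15.0
```

To row units: 0.19 m / 0.75 = 0.2533, -0.116 m / 0.75 = -0.1547.

```bash
echo '[{"z": -0.0133, "finger_gap": 0.04}, {"z": -0.0533, "finger_gap": 0.04}, {"z": -0.1067, "finger_gap": 0.04}, {"x": -0.0067, "y": 0.04, "z": -0.1467, "finger_gap": 0.04}, {"x": -0.0133, "y": 0.0933, "z": -0.1547, "finger_gap": 0.04}, {"x": -0.02, "y": 0.1467, "z": -0.1547, "finger_gap": 0.04}, {"x": -0.0257, "y": 0.2, "z": -0.1547, "finger_gap": 0.04}, {"x": -0.0257, "y": 0.2533, "z": -0.1547, "finger_gap": 0.04}]' > path.dat && python3 -m creep path.dat 15;echo '[{"y": 0.04, "finger_gap": 0.04}, {"y": 0.0667, "finger_gap": 0.04}, {"y": 0.0667, "finger_gap": 0.04}, {"y": 0.0667, "finger_gap": 0.04}, {"y": 0.0667, "finger_gap": 0.04}]' > path.dat && python3 -m creep path.dat 15; python3 - <<'E'
from h import *
p=robot.snapshot('wrist'); held(p,'washer')
for i in range(4): p=robot.snapshot('wrist'); print(robot.state()['position'].round(4))
save(p,'w5.png')
E
```

```text
time: 13.27
position: [0.5108, -0.0342, 0.1204]
tool_rot: [0.001, 0.0, 1.0, 0.0]
ft_force: [1.0, 0.2, -0.5]
gripper_width: 0.051
grasp_force: 15.0
time: 13.68
position: [0.51, 0.0131, 0.1195]
tool_rot: [0.0, 0.0, 1.0, -0.0]
ft_force: [0.5, -0.7, -0.3]
gripper_width: 0.0509
grasp_force: 15.0
washer 0.75 rel tcp min [-0.0263 -0.0252 -0.0587] max [0.0186 0.0264 0.0061]
[0.5101 0.0124 0.1192]
[0.5101 0.0126 0.1191]
[0.5101 0.0128 0.1191]
[0.5101 0.013  0.1191]
```

View pics/w5.png

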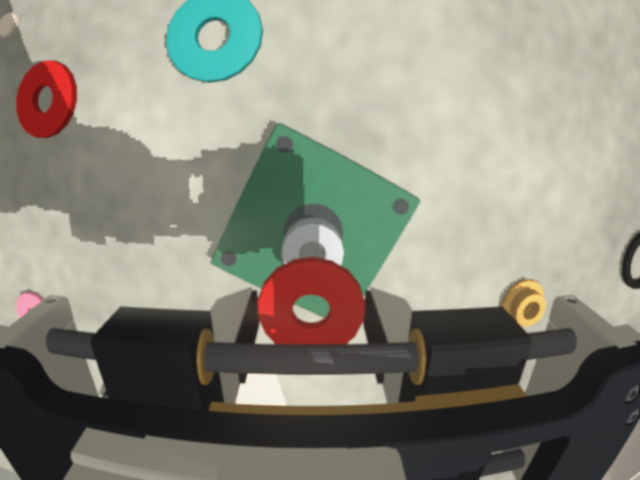

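The washer is held level with its hole at (311,308). I lower it over the nose.

To row units: 0.04 m / 0.75 = 0.0533, -0.0012 m / 0.75 = -0.0016.

```bash
echo '[{"x": -0.0016, "y": 0.0004, "z": 0.0133, "finger_gap": 0.04}, {"x": -0.0016, "y": 0.0004, "z": 0.0267, "finger_gap": 0.04}, {"x": -0.0016, "y": 0.0004, "z": 0.04, "finger_gap": 0.04}, {"x": -0.0016, "y": 0.0004, "z": 0.048, "finger_gap": 0.04}, {"x": -0.0016, "y": 0.0004, "z": 0.0533, "finger_gap": 0.04}, {"x": -0.0016, "y": 0.0004, "z": 0.0533, "finger_gap": 0.04}]' > path.dat && python3 -m creep path.dat 15;echo '[{"z": 0.0027, "finger_gap": 0.04}, {"z": 0.0067, "finger_gap": 0.04}, {"z": 0.0107, "finger_gap": 0.04}, {"z": 0.0107, "finger_gap": 0.04}]' > path.dat && python3 -m creep path.dat 15;echo '[{"z": 0.0027, "finger_gap": 0.04}, {"z": 0.0053, "finger_gap": 0.04}, {"z": 0.0093, "finger_gap": 0.04}, {"z": 0.0133, "finger_gap": 0.04}, {"z": 0.0133, "finger_gap": 0.04}]' > path.dat && python3 -m creep path.dat 15
```

```text
time: 14.48
position: [0.5105, 0.0142, 0.0777]
tool_rot: [-0.001, -0.0, 1.0, -0.0]
ft_force: [0.5, -1.0, 0.4]
gripper_width: 0.0514
grasp_force: 15.0
time: 14.82
position: [0.5112, 0.0143, 0.0707]
tool_rot: [-0.0, -0.0, 1.0, 0.0]
ft_force: [-0.2, -0.3, -1.2]
gripper_width: 0.051
grasp_force: 15.0
time: 15.23
position: [0.511, 0.0142, 0.0604]
tool_rot: [-0.0, -0.0, 1.0, -0.0]
ft_force: [-0.9, 0.5, -1.2]
gripper_width: 0.0507
grasp_force: 15.0
```

```bash
echo '[{"y": -0.0005, "z": 0.0053, "finger_gap": 0.04}, {"y": -0.0005, "z": 0.0107, "finger_gap": 0.04}, {"y": -0.0005, "z": 0.016, "finger_gap": 0.04}, {"y": -0.0005, "z": 0.0213, "finger_gap": 0.04}, {"y": -0.0005, "z": 0.0253, "finger_gap": 0.04}, {"y": -0.0005, "z": 0.0253, "finger_gap": 0.04}]' > path.dat && python3 -m creep path.dat 15;echo '[{"z": 0.0009, "finger_gap": 0.04}, {"z": 0.0019, "finger_gap": 0.04}, {"z": 0.0019, "finger_gap": 0.04}]' > path.dat && python3 -m creep path.dat 15;echo '[{"z": 0.0007, "finger_gap": 0.04}, {"z": 0.0013, "finger_gap": 0.04}, {"z": 0.0013, "finger_gap": 0.04}]' > path.dat && python3 -m creep path.dat 15
```

```text
time: 15.73
position: [0.5108, 0.0138, 0.0412]
tool_rot: [-0.001, -0.0, 1.0, -0.0]
ft_force: [0.4, -0.3, -0.2]
gripper_width: 0.0513
grasp_force: 15.0
time: 15.98
position: [0.5114, 0.0139, 0.0406]
tool_rot: [0.0, -0.0, 1.0, 0.0]
ft_force: [0.5, -0.3, -0.0]
gripper_width: 0.0511
grasp_force: 15.0
time: 16.23
position: [0.5113, 0.0139, 0.0397]
tool_rot: [0.0, -0.0, 1.0, 0.0]
ft_force: [0.1, 0.5, -0.1]
gripper_width: 0.0507
grasp_force: 15.0
```

To row units: 0.001 m / 0.75 = 0.0013, 0.0005 m / 0.75 = 0.0007.

```bash
echo '[{"z": 0.0007, "finger_gap": 0.04}, {"z": 0.0013, "finger_gap": 0.04}, {"z": 0.0013, "finger_gap": 0.04}]' > path.dat && python3 -m creep path.dat 15;echo '[{"z": 0.0005, "finger_gap": 0.04}, {"z": 0.0011, "finger_gap": 0.04}, {"z": 0.0011, "finger_gap": 0.04}]' > path.dat && python3 -m creep path.dat 15
```

```text
time: 16.48
position: [0.5112, 0.0139, 0.0385]
tool_rot: [-0.0, -0.0, 1.0, 0.0]
ft_force: [0.0, 0.6, -0.2]
gripper_width: 0.0507
grasp_force: 15.0
time: 16.73
position: [0.5113, 0.0139, 0.0381]
tool_rot: [0.0, -0.0, 1.0, 0.0]
ft_force: [-1.5, -0.5, 4.0]
gripper_width: 0.0513
grasp_force: 15.0
```

Contact at the expected 38 mm. I release, retreat and go to the bushing at about (0.574, 0.208).

To row units: 0.194 m / 0.75 = 0.2587, 0.16 m / 0.75 = 0.2133.

```bash
echo '[{"finger_gap": 0.06}, {"finger_gap": 0.07}, {"finger_gap": 0.075}, {"finger_gap": 0.075}, {"finger_gap": 0.075}, {"finger_gap": 0.075}]' > path.dat && python3 -m creep path.dat 15; echo '[{"z": -0.0267, "finger_gap": 0.085}, {"z": -0.0667, "finger_gap": 0.092}, {"z": -0.1093, "finger_gap": 0.092}, {"x": -0.0267, "y": 0.0533, "z": -0.1093, "finger_gap": 0.092}, {"x": -0.04, "y": 0.1067, "z": -0.1093, "finger_gap": 0.092}, {"x": -0.06, "y": 0.16, "z": -0.1093, "finger_gap": 0.092}, {"x": -0.08, "y": 0.2133, "z": -0.1093, "finger_gap": 0.092}, {"x": -0.084, "y": 0.2587, "z": -0.1093, "finger_gap": 0.092}]' > path.dat && python3 -m creep path.dat 15;echo '[{"finger_gap": 0.092}, {"finger_gap": 0.092}, {"finger_gap": 0.092}]' > path.dat && python3 -m creep path.dat 15; python3 - <<'E'
from h import *
look('bushing',.02,'w6')
p=robot.snapshot('scene'); C=cloud(p); c=p['color'].astype(int)
k=(np.hypot(C[...,0]-.512,C[...,1]-.012)<.04)&(c[...,2]>2*c[...,1])&(C[...,2]>.02); P=C[k]
print('washer',len(P),P.min(0),P.max(0),np.median(P[:,2]))
print(robot.state()['position'])
E
```

```text
time: 17.23
position: [0.5113, 0.0139, 0.0378]
tool_rot: [-0.0, -0.0, 1.0, 0.0]
ft_force: [0.1, 0.8, 0.1]
gripper_width: 0.0747
grasp_force: 0.0
time: 17.9
position: [0.5759, 0.2099, 0.12]
tool_rot: [0.001, 0.0, 1.0, 0.0]
ft_force: [1.2, -0.8, -0.5]
gripper_width: 0.092
grasp_force: 0.0
time: 18.15
position: [0.5739, 0.2074, 0.1194]
tool_rot: [-0.0, -0.0, 1.0, -0.0]
ft_force: [0.8, -1.2, 0.1]
gripper_width: 0.0919
grasp_force: 0.0
cam [0.49   0.2074 0.2777] tcp [0.5741 0.2063 0.1196]
bushing 0.73 [284.1, 211.4, 66.6, 58.8] circle 0.5679 0.2106 0.0462 depth top 0.0201 [0.5727 0.2108] [0.033 0.033]
washer 132 [ 0.48990788 -0.01543012  0.03419172] [0.53636989 0.03557383 0.04682868] 0.04041863035144935
[0.57428277 0.20598327 0.11986551]
```

View pics/w6.png

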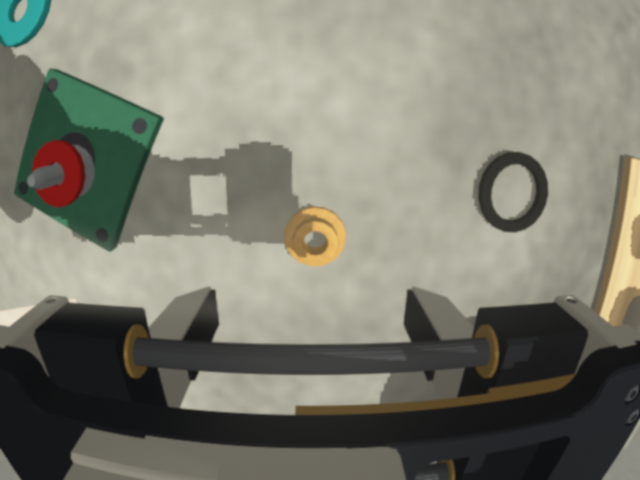

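The bushing is at (316,240), its sleeve top at about 20 mm in all views. The washer is seated on the pin at (60,173). I grip the sleeve just above the flange.

To row units: 0.1103 m / 0.75 = 0.1471, 0.07 m / 0.75 = 0.0933.

```bash
echo '[{"x": 0.0021, "y": 0.0033, "z": 0.0467, "finger_gap": 0.092}, {"x": 0.0021, "y": 0.0033, "z": 0.0933, "finger_gap": 0.092}, {"x": 0.0021, "y": 0.0033, "z": 0.1267, "finger_gap": 0.08}, {"x": 0.0021, "y": 0.0033, "z": 0.1427, "finger_gap": 0.07}, {"x": 0.0021, "y": 0.0033, "z": 0.1471, "finger_gap": 0.06}, {"x": 0.0021, "y": 0.0033, "z": 0.1471, "finger_gap": 0.06}, {"x": 0.0021, "y": 0.0033, "z": 0.1471, "finger_gap": 0.02}, {"x": 0.0021, "y": 0.0033, "z": 0.1471, "finger_gap": 0.02}]' > path.dat && python3 -m creep path.dat 15;echo '[{"finger_gap": 0.02}, {"finger_gap": 0.02}, {"finger_gap": 0.02}, {"finger_gap": 0.02}, {"finger_gap": 0.02}, {"finger_gap": 0.02}]' > path.dat && python3 -m creep path.dat 15
```

```text
time: 18.97
position: [0.574, 0.2106, 0.0113]
tool_rot: [0.001, 0.0, 1.0, 0.001]
ft_force: [0.3, -0.3, 0.2]
gripper_width: 0.0564
grasp_force: 0.0
time: 19.47
position: [0.573, 0.2106, 0.0101]
tool_rot: [0.0, -0.0, 1.0, 0.0]
ft_force: [-0.8, -0.6, 6.5]
gripper_width: 0.0334
grasp_force: 15.0
```

To row units: -0.17 m / 0.75 = -0.2267, -0.115 m / 0.75 = -0.1533.

```bash
echo '[{"z": -0.0133, "finger_gap": 0.02}, {"z": -0.0533, "finger_gap": 0.02}, {"z": -0.1067, "finger_gap": 0.02}, {"x": 0.0267, "y": -0.04, "z": -0.1467, "finger_gap": 0.02}, {"x": 0.0467, "y": -0.0867, "z": -0.1533, "finger_gap": 0.02}, {"x": 0.0667, "y": -0.1333, "z": -0.1533, "finger_gap": 0.02}, {"x": 0.0827, "y": -0.18, "z": -0.1533, "finger_gap": 0.02}, {"x": 0.0827, "y": -0.2267, "z": -0.1533, "finger_gap": 0.02}]' > path.dat && python3 -m creep path.dat 15;echo '[{"y": -0.0267, "finger_gap": 0.02}, {"y": -0.036, "finger_gap": 0.02}, {"y": -0.036, "finger_gap": 0.02}, {"y": -0.036, "finger_gap": 0.02}, {"y": -0.036, "finger_gap": 0.02}]' > path.dat && python3 -m creep path.dat 15; python3 - <<'E'
from h import *
p=robot.snapshot('wrist'); held(p,'bushing')
for i in range(4): p=robot.snapshot('wrist'); print(robot.state()['position'].round(4))
save(p,'w7.png')
E
```

```text
time: 20.13
position: [0.5078, 0.0391, 0.1252]
tool_rot: [-0.001, -0.0, 1.0, 0.0]
ft_force: [0.7, 0.1, -1.8]
gripper_width: 0.0333
grasp_force: 15.0
time: 20.55
position: [0.5108, 0.0152, 0.1245]
tool_rot: [-0.0, -0.001, 1.0, 0.0]
ft_force: [0.4, -0.0, -1.5]
gripper_width: 0.0335
grasp_force: 15.0
bushing 0.62 rel tcp min [-0.0245 -0.0213 -0.0096] max [0.0174 0.0212 0.0119]
[0.5107 0.0149 0.1244]
[0.5107 0.0146 0.1244]
[0.5107 0.0144 0.1244]
[0.5107 0.0141 0.1244]
```

View pics/w7.png

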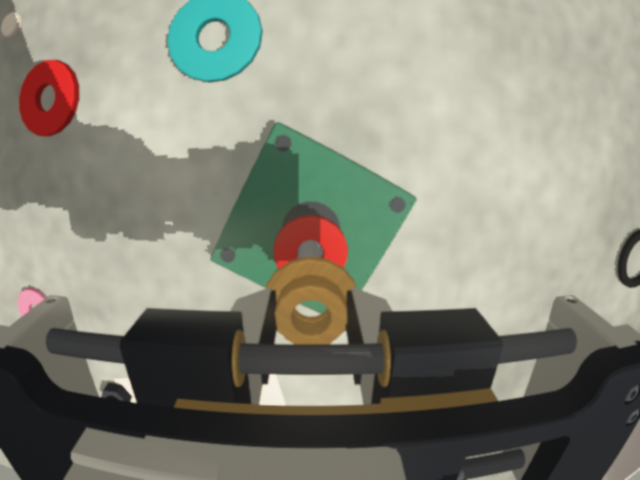

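The bushing is held upright at (312,312) above the stack. I lower it.

To row units: 0.039 m / 0.75 = 0.052, -0.0007 m / 0.75 = -0.0009.

```bash
echo '[{"x": -0.0009, "z": 0.0133, "finger_gap": 0.02}, {"x": -0.0009, "z": 0.0267, "finger_gap": 0.02}, {"x": -0.0009, "z": 0.04, "finger_gap": 0.02}, {"x": -0.0009, "z": 0.048, "finger_gap": 0.02}, {"x": -0.0009, "z": 0.052, "finger_gap": 0.02}, {"x": -0.0009, "z": 0.052, "finger_gap": 0.02}]' > path.dat && python3 -m creep path.dat 15;echo '[{"z": 0.0027, "finger_gap": 0.02}, {"z": 0.0067, "finger_gap": 0.02}, {"z": 0.0107, "finger_gap": 0.02}, {"z": 0.0107, "finger_gap": 0.02}]' > path.dat && python3 -m creep path.dat 15;echo '[{"z": 0.0027, "finger_gap": 0.02}, {"z": 0.0053, "finger_gap": 0.02}, {"z": 0.0093, "finger_gap": 0.02}, {"z": 0.0133, "finger_gap": 0.02}, {"z": 0.0133, "finger_gap": 0.02}]' > path.dat && python3 -m creep path.dat 15
```

```text
time: 21.35
position: [0.5107, 0.0132, 0.0844]
tool_rot: [-0.001, 0.0, 1.0, -0.0]
ft_force: [-0.2, 0.0, -1.6]
gripper_width: 0.0331
grasp_force: 15.0
time: 21.68
position: [0.5112, 0.0134, 0.0772]
tool_rot: [-0.0, -0.0, 1.0, 0.0]
ft_force: [-0.5, -0.2, 0.2]
gripper_width: 0.0331
grasp_force: 15.0
time: 22.1
position: [0.511, 0.0134, 0.0669]
tool_rot: [-0.0, -0.0, 1.0, -0.0]
ft_force: [0.1, 0.4, -1.7]
gripper_width: 0.0332
grasp_force: 15.0
```

To row units: 0.012 m / 0.75 = 0.016, 0.011 m / 0.75 = 0.0147.

```bash
echo '[{"z": 0.0053, "finger_gap": 0.02}, {"z": 0.0107, "finger_gap": 0.02}, {"z": 0.0147, "finger_gap": 0.02}, {"z": 0.016, "finger_gap": 0.02}, {"z": 0.016, "finger_gap": 0.02}]' > path.dat && python3 -m creep path.dat 15;echo '[{"z": 0.0007, "finger_gap": 0.02}, {"z": 0.0013, "finger_gap": 0.02}, {"z": 0.0013, "finger_gap": 0.02}]' > path.dat && python3 -m creep path.dat 15;echo '[{"z": 0.0005, "finger_gap": 0.02}, {"z": 0.0011, "finger_gap": 0.02}, {"z": 0.0011, "finger_gap": 0.02}]' > path.dat && python3 -m creep path.dat 15
```

```text
time: 22.52
position: [0.5111, 0.0133, 0.0551]
tool_rot: [-0.0, -0.0, 1.0, -0.0]
ft_force: [-0.1, -0.1, -1.2]
gripper_width: 0.0338
grasp_force: 15.0
time: 22.77
position: [0.5115, 0.0134, 0.0546]
tool_rot: [0.0, -0.0, 1.0, 0.0]
ft_force: [-0.7, 0.2, -0.7]
gripper_width: 0.0331
grasp_force: 15.0
time: 23.02
position: [0.5114, 0.0134, 0.0537]
tool_rot: [0.0, -0.0, 1.0, 0.0]
ft_force: [-0.6, -0.6, -1.3]
gripper_width: 0.0333
grasp_force: 15.0
```

To row units: 0.0008 m / 0.75 = 0.0011, 0.0004 m / 0.75 = 0.0005.

```bash
echo '[{"z": 0.0005, "finger_gap": 0.02}, {"z": 0.0011, "finger_gap": 0.02}, {"z": 0.0011, "finger_gap": 0.02}]' > path.dat && python3 -m creep path.dat 15;echo '[{"z": 0.0004, "finger_gap": 0.02}, {"z": 0.0008, "finger_gap": 0.02}, {"z": 0.0008, "finger_gap": 0.02}]' > path.dat && python3 -m creep path.dat 15
```

```text
time: 23.27
position: [0.5113, 0.0134, 0.0528]
tool_rot: [-0.0, -0.0, 1.0, 0.0]
ft_force: [0.2, -0.3, -0.4]
gripper_width: 0.0331
grasp_force: 15.0
time: 23.52
position: [0.5113, 0.0134, 0.0523]
tool_rot: [-0.0, -0.0, 1.0, 0.0]
ft_force: [0.7, 0.2, -0.6]
gripper_width: 0.0329
grasp_force: 15.0
```

To row units: 0.0005 m / 0.75 = 0.0007, 0.0003 m / 0.75 = 0.0004.

```bash
echo '[{"z": 0.0004, "finger_gap": 0.02}, {"z": 0.0007, "finger_gap": 0.02}, {"z": 0.0007, "finger_gap": 0.02}]' > path.dat && python3 -m creep path.dat 15
```

```text
time: 23.77
position: [0.5114, 0.0133, 0.0521]
tool_rot: [0.0, -0.0, 1.0, 0.0]
ft_force: [-1.0, 0.9, 4.7]
gripper_width: 0.0333
grasp_force: 15.0
```

Contact. I release, retreat and check.

To row units: -0.1 m / 0.75 = -0.1333, 0.09 m / 0.75 = 0.12.

```bash
echo '[{"finger_gap": 0.05}, {"finger_gap": 0.06}, {"finger_gap": 0.065}, {"finger_gap": 0.065}, {"finger_gap": 0.065}, {"finger_gap": 0.065}]' > path.dat && python3 -m creep path.dat 15; echo '[{"z": -0.0267, "finger_gap": 0.08}, {"z": -0.0667, "finger_gap": 0.092}, {"z": -0.1067, "finger_gap": 0.092}, {"x": -0.0267, "y": 0.04, "z": -0.1333, "finger_gap": 0.092}, {"x": -0.0667, "y": 0.08, "z": -0.1333, "finger_gap": 0.092}, {"x": -0.1067, "y": 0.12, "z": -0.1333, "finger_gap": 0.092}, {"x": -0.1067, "y": 0.12, "z": -0.1333, "finger_gap": 0.092}, {"x": -0.1067, "y": 0.12, "z": -0.1333, "finger_gap": 0.092}]' > path.dat && python3 -m creep path.dat 15; python3 - <<'E'
from h import *
p=robot.snapshot('scene'); C=cloud(p); c=p['color'].astype(int)
near=(np.hypot(C[...,0]-.512,C[...,1]-.012)<.04)
for n,k in (('washer',(c[...,2]>2*c[...,1])&(C[...,2]>.02)),('bushing',(c[...,2]>1.5*c[...,0])&(c[...,2]<2*c[...,1])&(C[...,2]>.035))):
    P=C[near&k]; print(n,len(P),P.min(0).round(4),P.max(0).round(4))
P=C[near]; print('nose',P[:,2].max())
cv2.imwrite('pics/s9.png',cv2.resize(p['color'][200:280,260:360],None,fx=6,fy=6,interpolation=2))
E
```

```text
time: 24.27
position: [0.5114, 0.0134, 0.0518]
tool_rot: [-0.0, -0.0, 1.0, -0.0]
ft_force: [-0.9, 0.3, -0.1]
gripper_width: 0.0643
grasp_force: 0.0
time: 24.93
position: [0.5923, 0.106, 0.1513]
tool_rot: [0.0, -0.002, 1.0, 0.0]
ft_force: [-0.3, 0.3, -0.2]
gripper_width: 0.0916
grasp_force: 0.0
washer 27 [ 0.5064 -0.0129  0.0349] [0.5382 0.0184 0.0429]
bushing 194 [ 0.4896 -0.0154  0.0351] [0.5373 0.0362 0.0652]
nose 0.6359539241129338
```

View pics/s9.png

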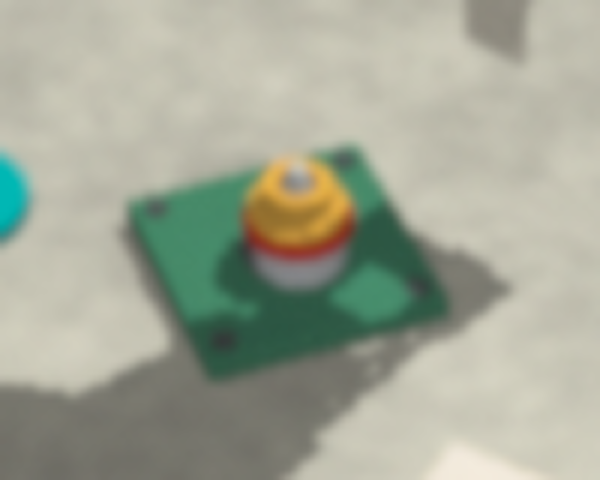

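The stack at crop (298,225) is spacer, washer, then bushing with its flange down, and the nose shows above it.

```bash
python3 -c "
from rig import robot
print(robot.job_done())"
```

```text
the job is handed in; nothing more can be done
None
```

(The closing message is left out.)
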